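Refit the carrying spindle of the jar rack

TASK

Put the carrying spindle back into the two-deck spice rack: take the steel spindle with the round flange and black handle out of its white drying pot and lower it (do not drop it) upright through the middle hole of the upper deck and on through the hole of the lower deck below, until its flange rests on the upper deck, then let go. Leave the all-wooden muddler in its pot.

Things in the scene. Friction and masses are not known exactly. Their poses are not given: they have to be found in the camera images.
- spindle: Upright in a fixed white pot (68 wide, 60 high, 19 mm bore with floor at 6: lift straight up 60 mm to clear); which of two pots varies. Origin at its lower tip, z up the shaft, round. Steel shaft 14 mm thick, chamfered tip, z=0 to 94 mm; steel flange 54 mm wide, z=94 to 100; black handle 24 mm thick, z=104 to 174 (grip at 145), top at 178. 0.13 to 0.25 kg.
- rack: Fixed two-deck wooden spice rack, 84 (x) by 204 mm (y), yaw varies. Origin on the worktop on the vertical axis of its two middle bores, 34 mm wide, right through. Lower deck z=12 to 28 mm, upper deck z=88 to 100. Spice jars stand in it at y=-66 and +66, tops at z=116. With the flange seated on the upper deck the spindle's tip is at z=6 mm.
- muddler: Bystander: all-wooden muddler without flange, 118 mm tall, upright in the other white pot, its top 124 mm above the worktop: carry the spindle over or round it. Shaft 14 mm, handle 24 mm thick. Origin at the centre of its lower tip, z up.
Mind the look-alikes: they are no part of the job. There is more than one size of the spindle; the job needs the largest.

How it is judged:
By the outcome, as a careful person would: the job done as asked, in the order asked, and still so for the second after the job is handed in, with the robot touching nothing.
It also fails if it takes over 43 s, if anything falls off the work surface, if the arm or the gripper's body presses on something with over 40 N, if the wrist force passes 120 N, or if a joint passes its speed limit or range.

ROBOT

A 6-joint arm with a two-finger parallel gripper is mounted at the origin on a cart in front of the work surface, level with it; the furniture and walls round the work are solid. World frame = base frame: x ahead of the robot, y to its left, z up, the work surface at z = 0. Lengths are in mm, angles in rad, forces in N, time in s.
With the tool pointing down it reaches from about 350 to 775 mm from the base axis. Payload 7.3 kg.
Tool frame: the origin (TCP) lies between the finger pads; the fingertips stand bot.tips_ahead ahead of it and the grasp point (between the pads) lies 6 mm ahead of it (bot.tips_ahead is the distance from the TCP to the fingertips, in mm); z points along the fingers, y is the line along which they close (so a half turn about z gives the same grasp; the last joint's range is limited). The gripper opens to 92 mm and grips with 3 to 60 N. Pads are 19 mm wide; open, the fingers measure 130 mm over their backs; the gripper's body (75 mm by 190 mm) begins 47 mm behind the grasp point.
Start: joints at [1.146, 0.342, 1.524, -0, 1.275, -0.146], TCP at [144.465, 504.75, 251.741] pointing down, gripper open.
Joint ranges: [-2.53, 2.53], [-0.77, 2.02], [0.04, 2.7], [-1, 4.14], [0.28, 2.66], [-3.11, 3.11]. Speed limits (rad/s): [2.57, 2.57, 3.14, 3.14, 3.14, 3.14].

INTERFACE

Orientations are given as [roll, pitch, yaw] about the fixed x, y, z axes, in that order (R = Rz(yaw) Ry(pitch) Rx(roll)).
In Python, from plant import bot gives the robot as it stands. The module is installed in compiled form; this text tells all that it offers.
- The arm moves only by the tool step_arm, never from a script. Its argument "targets" is one flat list of numbers, 7 for each row, row after row: the opening, from 0 (shut) to 1 (fully open), then the shift along the tool's x, y, z each as a share of 100 mm, from -1 to 1, then the turn, a rotation vector about the tool's x, y, z each as a share of pi/4 rad, from -1 to 1. A call has 1 to 20 rows; each row is the pose to reach, as a shift and turn from the pose commanded when the call began, along the tool's axes at that moment; what a row does not reach only later rows make up. A row lasts 1/8 s, in which the tool goes at most 62.5 mm and 10.7 degrees, less where a joint would pass 70% of its speed; a pose out of reach is approached as far as the arm can. A call with a number of a shift or a turn outside -1 to 1 is refused whole. A call with a gripper value outside its range is refused whole. The fingers move at their own pace and stop on an object; the grip force is fixed at half the most. Time passes only in rows, so rows that repeat a pose let the fingers close. It gives the time, the measured TCP pose, the force, the opening and the grip force at its end, in the units of the state.
- bot.get_obs(): the state, without advancing time (a new reading comes with each control period).
- bot.capture(name): name is "side" or "top"; returns (picture, depth): 384x512x3 uint8, blue, green, red; 384x512 float32, mm along the optical axis (not along the pixel's ray), 0 where there is no reading.
- bot.camera_info(name): a dict with "fx", "fy", "cx", "cy" (pixels), "camera_from_world" (4x4, takes a point from world to camera coordinates). Camera axes: x right, y down, z forward; pixel columns grow to the right and rows downward; lengths in mm; the calibration is good to about 2 mm. A picture is of the moment at which its call begins. camera_info takes no time and is no camera call.
- bot.close_job(): hands the job in; it is judged then, once.
The state is a dict: "time": time; "joint_positions": joint angles; "dq": joint speeds; "tau": joint torques, N m; "tool_pos": TCP position; "tcp_rot": TCP orientation; "contact_force": force on the tool from outside, world axes, zero at the start; "moment": the same for the moment, N m; "grip_width": finger opening in mm; "finger_force": force on a finger pad.
Only numpy, scipy, OpenCV 4.12 (cv2) and the standard library are available. Lean on these libraries where they do the work, as an engineer would, in place of code of your own. Each camera call takes 0.05 s, during which the arm holds its last target. There are 200 camera calls.

## Working session

There is one attempt and no reset: what is moved stays moved. The work goes in short steps, Python scripts to look and compute and a tool call to move; the robot and the scene stay as the last step left them, time stands still between calls to the robot, and variables do not carry over. Pictures are saved under pics/ and viewed, at most 10 in all, crops included, and the job is handed in when it is done.

Besides the shell and the picture viewer there is one more tool, called as a command line: name --argument value ..., lists and objects as JSON in quotes. step_arm: Moves the arm, as the interface text tells. Shift numbers are shares of 100 mm and turn numbers shares of pi/4 rad, none past 1 either way. Its arguments: {"type":"object","properties":{"targets":{"type":"array"}},"required":["targets"]}

```bash
mkdir -p pics; python3 - <<'E'
from plant import bot
import numpy as np,cv2
o=bot.get_obs();print({k:np.round(v,3) for k,v in o.items()},bot.tips_ahead)
for n in("side","top"):
    p,d=bot.capture(n);cv2.imwrite(f"pics/{n}0.png",p);np.save(f"{n}0.npy",d);c=bot.camera_info(n)
    print(n,c["fx"],c["cx"],c["cy"],np.round(np.linalg.inv(c["camera_from_world"]),3).tolist())
E
```

```text
{'time': np.float64(0.0), 'joint_positions': array([ 1.146,  0.343,  1.525, -0.   ,  1.275, -0.146]), 'dq': array([-0.   ,  0.001,  0.   , -0.   , -0.   ,  0.   ]), 'tau': array([ -0.   , -43.124, -24.422,   0.072,   0.056,  -0.   ]), 'tool_pos': array([144.316, 504.392, 251.066]), 'tcp_rot': array([-3.14 , -0.   ,  2.863]), 'contact_force': array([-0.871,  0.46 ,  0.814]), 'moment': array([-0.004, -0.057, -0.009]), 'finger_force': np.float64(0.0), 'grip_width': np.float64(92.119)} 25.0
side 468.54813138035075 250.89556983114477 189.09415936682188 [[0.868, -0.276, 0.413, 139.54], [-0.497, -0.472, 0.728, -530.248], [-0.006, -0.837, -0.547, 575.983], [0.0, 0.0, 0.0, 1.0]]
top 404.6095602758329 257.41228421766647 190.63888259904766 [[0.026, -0.991, 0.13, 457.501], [-0.999, -0.029, -0.02, 212.052], [0.023, -0.129, -0.991, 884.62], [0.0, 0.0, 0.0, 1.0]]
```

View pics/side0.png

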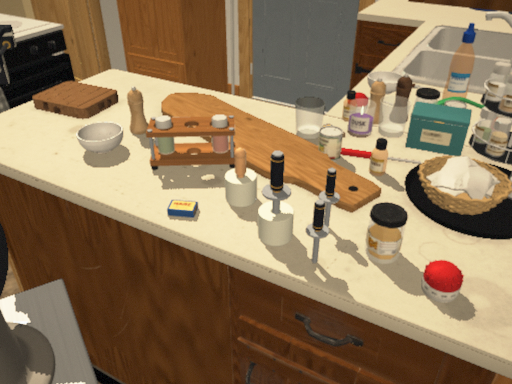

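View pics/top0.png

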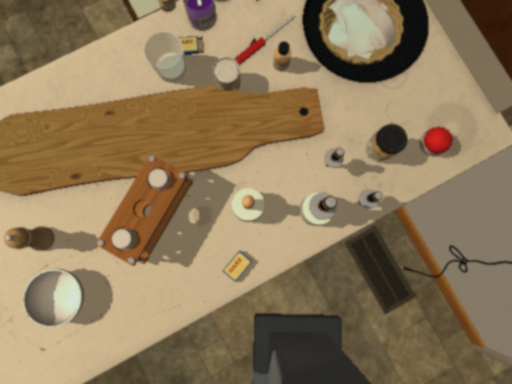

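The largest spindle is the one in the white pot: side (277,190), top (325,205). The two look-alikes stand free and are smaller: side (330,195) and (318,225), top (337,156) and (371,198). The muddler is in the other pot at top (247,203). The rack's middle hole is at top (142,210), with jars at (159,178) and (124,238). Next I'll confirm with a crop and measure.

```bash
cat > h.py <<'E'
from plant import bot
import numpy as np,cv2
def onplane(n,u,v,z):
    c=bot.camera_info(n);T=np.linalg.inv(c["camera_from_world"])
    r=T[:3,:3]@[(u-c["cx"])/c["fx"],(v-c["cy"])/c["fy"],1];o=T[:3,3]
    return o+r*(z-o[2])/r[2]
def cloud(n,d):
    c=bot.camera_info(n);T=np.linalg.inv(c["camera_from_world"])
    v,u=np.mgrid[:384,:512]
    P=np.stack([(u-c["cx"])/c["fx"]*d,(v-c["cy"])/c["fy"]*d,d],-1)
    return P@T[:3,:3].T+T[:3,3]
E
python3 - <<'E'
from h import *
s=cv2.imread("pics/side0.png");t=cv2.imread("pics/top0.png")
a=cv2.resize(s[140:275,220:350],None,fx=4,fy=4,interpolation=2)[:540]
b=cv2.resize(t[140:275,90:200],None,fx=2.5,fy=2.5,interpolation=2)
c=cv2.resize(t[180:230,230:390],None,fx=1.7,fy=1.7,interpolation=2)
im=np.zeros((540,800,3),np.uint8);im[:a.shape[0],:520]=a;im[:b.shape[0],522:522+b.shape[1]]=b;im[350:350+c.shape[0],522:522+c.shape[1]]=c
cv2.imwrite("pics/crop1.png",im)
for n in("side","top"):
    P=cloud(n,np.load(n+"0.npy"));np.save(n+"P.npy",P)
P=np.load("topP.npy")
def st(name,m,P):
    print(name,m.sum(),np.round(P[m].mean(0),1),np.round((P[m].min(0)+P[m].max(0))/2,1),np.round(np.ptp(P[m],0),1))
v,u=np.mgrid[:384,:512]
def box(u0,u1,v0,v1): return (u>u0)&(u<u1)&(v>v0)&(v<v1)
z=P[...,2]
st("handletop",box(295,345,185,230)&(z>175)&(z<200),P)
st("pot",box(295,345,185,230)&(z>52)&(z<68),P)
st("flange",box(295,345,185,230)&(z>98)&(z<114),P)
st("mud",box(225,270,180,225)&(z>112)&(z<135),P)
st("potM",box(225,270,180,225)&(z>52)&(z<68),P)
st("jarA",box(140,180,160,195)&(z>110)&(z<125),P)
st("jarB",box(105,142,222,255)&(z>110)&(z<125),P)
m=box(90,200,150,270)&(z>92)&(z<107);st("deck",m,P)
r=cv2.minAreaRect(P[m][:,:2].astype(np.float32));print(r)
for nm,bx in(("s1",box(320,350,145,170)),("s2",box(355,385,185,212))): st(nm,bx&(z>30),P)
S=np.load("sideP.npy");z=S[...,2]
st("S handle",box(262,292,145,192)&(z>115)&(z<200),S)
for k in (120,135,150,165): st(k,box(262,292,145,192)&(abs(z-k)<7),S)
st("S jarA",box(205,235,105,135)&(z>112)&(z<125),S);st("S jarB",box(150,178,108,135)&(z>112)&(z<125),S)
E
```

```text
handletop 140 [533.4  70.  181.2] [533.7  69.3 180.9] [21.8 21.6 10.9]
pot 290 [526.1  83.   58.8] [533.5  70.9  58. ] [65.9 63.5 11.1]
flange 382 [531.3  74.1 105.1] [534.1  68.9 106.6] [52.6 53.3 13. ]
mud 128 [537.5 214.4 119.2] [537.7 214.1 119. ] [23.3 23.1 13.9]
potM 703 [536.9 214.3  59. ] [537.8 214.1  59.2] [66.3 66.  10.1]
jarA 298 [577.3 387.7 115. ] [577.5 388.  114.6] [35.4 35.1  7.3]
jarB 320 [460.7 448.9 114.9] [460.4 449.6 114.4] [35.7 36.7  8.2]
deck 3651 [517.7 419.2  99. ] [518.8 419.5  99.5] [215.7 167.8  14.9]
((519.5537109375, 419.494873046875), (85.55526733398438, 204.2647247314453), 62.288299560546875)
s1 328 [631.7  46.  101.2] [557.3 116.8 477.4] [199.6 190.5 814.5]
s2 343 [551.7 -24.  103.4] [515.7  81.5 477.1] [116.4 261.1 815. ]
S handle 493 [528.4  63.7 153.5] [531.6  69.4 150. ] [23.4 24.6 69.8]
120 88 [527.9  62.8 120.1] [530.3  65.4 120.1] [20.8 16.5 13.8]
135 87 [527.3  62.9 135.2] [529.8  65.5 135. ] [19.4 16.7 13.7]
150 91 [528.1  63.2 149.7] [531.9  66.4 150.1] [22.9 18.7 13.8]
165 89 [528.1  63.1 164.6] [531.   67.4 164.9] [21.9 20.3 13.8]
S jarA 95 [574.1 386.4 115.1] [575.  387.  114.9] [35.5 36.3  5.7]
S jarB 104 [457.2 447.  115. ] [457.3 450.6 114.7] [35.6 37.5  5.4]
```

View pics/crop1.png

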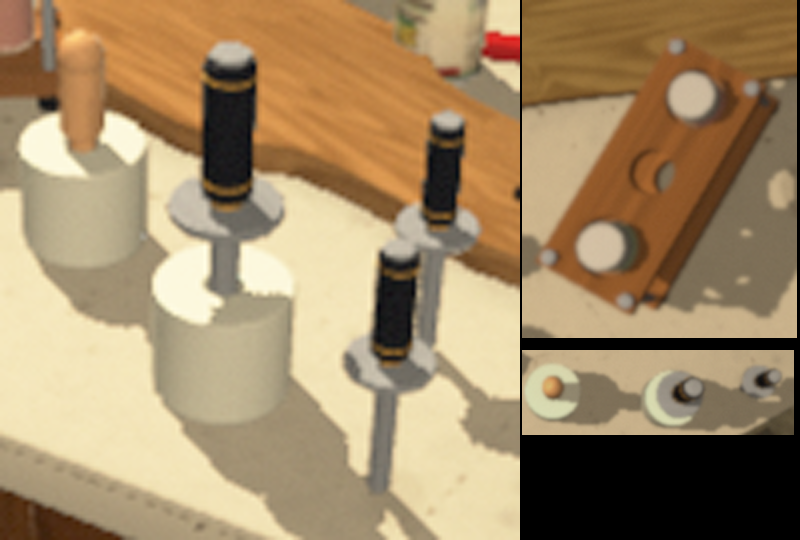

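The crop confirms it: the potted spindle is clearly the largest, and the white pot fits the description. It stands at (533, 69.5). The rack middle is at (519, 419), where the deck rectangle of 85×204 and the jar midpoint agree. I'll keep the gripper yaw, so the fingers close along (0.275, 0.961), and go to the pot in tool axes x −493, y −311.

step_arm --targets '[0.7, -0.5, -0.31, 0, 0, 0, 0, 0.7, -1, -0.62, 0, 0, 0, 0, 0.7, -1, -0.62, 0, 0, 0, 0]'

```text
time: 0.48
tool_pos: [225.5, 415.2, 251.5]
tcp_rot: [-3.14, 0.0, 2.858]
contact_force: [0.3, 0.4, -0.6]
grip_width: 67.0
finger_force: 0.0
```

step_arm --targets '[0.7, -0.5, -0.31, 0, 0, 0, 0, 0.7, -1, -0.62, 0, 0, 0, 0, 0.7, -1, -0.62, 0, 0, 0, 0]'

```text
time: 0.85
tool_pos: [304.4, 328.8, 251.6]
tcp_rot: [-3.141, 0.0, 2.858]
contact_force: [-0.9, 0.2, -0.2]
grip_width: 64.5
finger_force: 0.0
```

step_arm --targets '[0.7, -0.5, -0.31, 0, 0, 0, 0, 0.7, -1, -0.62, 0, 0, 0, 0, 0.7, -1, -0.62, 0, 0, 0, 0]'

```text
time: 1.23
tool_pos: [383.3, 242.2, 251.5]
tcp_rot: [-3.142, 0.0, 2.859]
contact_force: [-0.7, -0.3, -0.6]
grip_width: 64.3
finger_force: 0.0
```

step_arm --targets '[0.7, -0.5, -0.31, 0, 0, 0, 0, 0.7, -1, -0.62, 0, 0, 0, 0, 0.7, -1, -0.62, 0, 0, 0, 0, 0.7, -1, -0.62, 0, 0, 0, 0]'

```text
time: 1.72
tool_pos: [459.7, 157.9, 251.4]
tcp_rot: [3.141, -0.002, 2.864]
contact_force: [-0.2, 0.4, -1.2]
grip_width: 64.1
finger_force: 0.0
```

step_arm --targets '[0.7, -0.5, -0.33, 0, 0, 0, 0, 0.7, -0.95, -0.65, 0, 0, 0, 0, 0.7, -0.95, -0.65, 0, 0, 0, 0, 0.7, -0.95, -0.65, 0, 0, 0, 0, 0.7, -0.95, -0.65, 0, 0, 0, 0]'

```text
time: 2.35
tool_pos: [533.2, 69.5, 251.9]
tcp_rot: [3.141, -0.0, 2.865]
contact_force: [-0.2, -0.5, 0.6]
grip_width: 64.1
finger_force: 0.0
```

```bash
python3 - <<'E'
from h import *
o=bot.get_obs();print(o["tool_pos"],o["tcp_rot"],o["time"])
s,d=bot.capture("side");t,_=bot.capture("top")
cv2.imwrite("pics/chk1.png",np.hstack([cv2.resize(s[60:280,180:380],None,fx=2,fy=2),cv2.resize(t[120:340,230:430],None,fx=2,fy=2)]))
E
```

```text
[533.22283648  69.52410509 251.90082854] [ 3.14118416e+00 -3.69412484e-04  2.86525927e+00] 2.35
```

View pics/chk1.png

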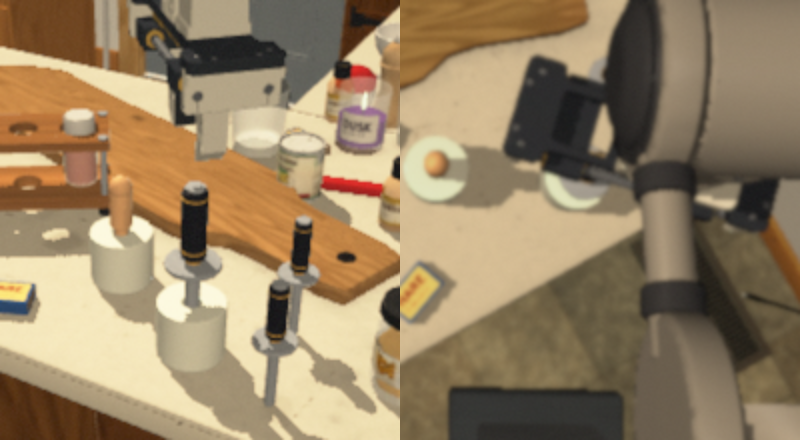

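The gripper hangs over the handle: side crop, finger at (212,140) and handle top at (195,185). The neighbours are clear of the fingers. I'll descend 95 mm and close.

step_arm --targets '[0.7, 0, 0, 0.35, 0, 0, 0, 0.7, 0, 0, 0.6, 0, 0, 0, 0.7, 0, 0, 0.8, 0, 0, 0, 0.7, 0, 0, 0.95, 0, 0, 0, 0.7, 0, 0, 0.95, 0, 0, 0, 0.7, 0, 0, 0.95, 0, 0, 0]'

```text
time: 3.2
tool_pos: [534.7, 67.8, 157.5]
tcp_rot: [3.141, 0.001, 2.863]
contact_force: [0.6, 0.1, -0.1]
grip_width: 64.6
finger_force: 0.0
```

step_arm --targets '[0.4, 0, 0, 0, 0, 0, 0, 0.2, 0, 0, 0, 0, 0, 0, 0, 0, 0, 0, 0, 0, 0, 0, 0, 0, 0, 0, 0, 0, 0, 0, 0, 0, 0, 0, 0, 0, 0, 0, 0, 0, 0, 0, 0, 0, 0, 0, 0, 0, 0]'

```text
time: 4.08
tool_pos: [534.2, 67.6, 156.8]
tcp_rot: [3.142, 0.0, 2.863]
contact_force: [-0.1, 0.2, 1.1]
grip_width: 23.6
finger_force: 29.9
```

step_arm --targets '[0, 0, 0, -0.15, 0, 0, 0, 0, 0, 0, -0.35, 0, 0, 0, 0, 0, 0, -0.55, 0, 0, 0, 0, 0, 0, -0.75, 0, 0, 0, 0, 0, 0, -0.75, 0, 0, 0]'

```text
time: 4.7
tool_pos: [534.9, 67.6, 233.6]
tcp_rot: [3.141, 0.003, 2.863]
contact_force: [0.1, 0.2, -1.8]
grip_width: 23.8
finger_force: 29.9
```

step_arm --targets '[0, 0, 0, -0.3, 0, 0, 0, 0, 0, 0, -0.5, 0, 0, 0, 0, 0, 0, -0.7, 0, 0, 0, 0, 0, 0, -0.7, 0, 0, 0]'

```text
time: 5.2
tool_pos: [534.5, 67.6, 302.2]
tcp_rot: [3.141, 0.002, 2.863]
contact_force: [0.0, -0.2, -3.0]
grip_width: 24.0
finger_force: 29.9
```

```bash
python3 - <<'E'
from h import *
o=bot.get_obs();print(o["tool_pos"],o["tcp_rot"],o["time"],o["contact_force"],o["grip_width"])
s,d=bot.capture("side");np.save("side1.npy",d)
cv2.imwrite("pics/chk2.png",cv2.resize(s[20:280,150:400],None,fx=2.2,fy=2.2))
E
```

```text
[534.50102789  67.59598261 302.24075498] [3.14109224e+00 1.68080582e-03 2.86281772e+00] 5.2 [ 0.04358601 -0.19587241 -3.0021316 ] 23.975195669776333
```

View pics/chk2.png

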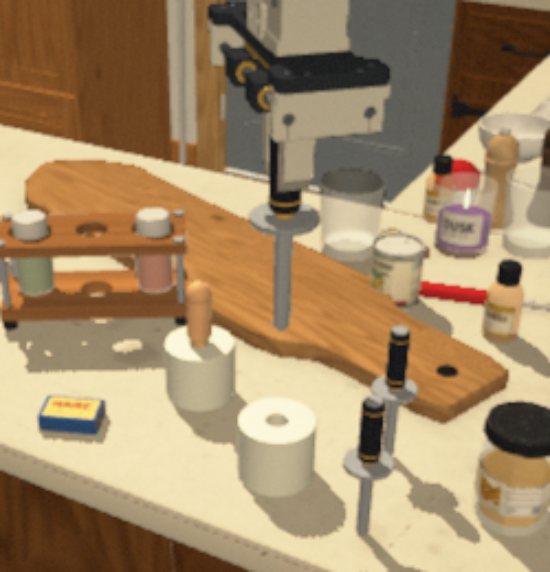

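The spindle is held upright, about 145 mm up, with its tip near z=151 and its pot empty at crop (277,445). I'll carry it over the muddler to the rack.

step_arm --targets '[0, 0.07, 0.2, 0, 0, 0, 0, 0, 0.16, 0.5, 0, 0, 0, 0, 0, 0.28, 0.83, 0, 0, 0, 0]'

```text
time: 5.62
tool_pos: [529.6, 155.6, 299.8]
tcp_rot: [-3.14, -0.003, 2.862]
contact_force: [0.9, -0.1, -2.3]
grip_width: 23.6
finger_force: 29.9
```

step_arm --targets '[0, 0.13, 0.4, 0, 0, 0, 0, 0, 0.28, 0.83, 0, 0, 0, 0]'

```text
time: 5.88
tool_pos: [525.5, 243.5, 299.8]
tcp_rot: [-3.14, -0.002, 2.862]
contact_force: [0.5, 0.4, -2.8]
grip_width: 23.7
finger_force: 29.9
```

step_arm --targets '[0, 0.13, 0.4, 0, 0, 0, 0, 0, 0.28, 0.83, 0, 0, 0, 0]'

```text
time: 6.12
tool_pos: [521.4, 331.1, 299.7]
tcp_rot: [-3.139, -0.002, 2.862]
contact_force: [1.5, 0.1, -2.0]
grip_width: 23.6
finger_force: 29.9
```

step_arm --targets '[0, 0.13, 0.4, 0, 0, 0, 0, 0, 0.22, 0.65, 0, 0, 0, 0, 0, 0.28, 0.83, 0, 0, 0, 0, 0, 0.28, 0.83, 0, 0, 0, 0, 0, 0.28, 0.83, 0, 0, 0, 0]'

```text
time: 6.75
tool_pos: [517.8, 416.8, 300.5]
tcp_rot: [-3.14, -0.001, 2.863]
contact_force: [-0.1, -0.1, -2.6]
grip_width: 23.6
finger_force: 29.9
```

```bash
python3 - <<'E'
from h import *
o=bot.get_obs();p=o["tool_pos"];print(p,o["tcp_rot"],o["time"],o["grip_width"])
s,d=bot.capture("side");P=cloud("side",d);np.save("s2.npy",P)
cv2.imwrite("pics/chk3.png",cv2.resize(s[20:220,100:300],None,fx=2.8,fy=2.8))
n=np.linalg.norm(P[...,:2]-p[:2],axis=-1);z=P[...,2]-p[2]
for a in range(-165,-30,10):
    m=(n<40)&(abs(z-a)<5)&(d>0)
    if m.sum()>3: print(a,m.sum(),np.round(np.median(P[m],0),1),np.round((P[m].min(0)+P[m].max(0))/2,1),np.round(np.ptp(P[m],0)))
E
```

```text
[517.83905715 416.821152   300.5499738 ] [-3.13974430e+00 -1.05809000e-03  2.86255901e+00] 6.75 23.55367939191376
-145 22 [513.1 412.2 155.8] [513.9 413.8 155.8] [10. 10.  9.]
-135 25 [512.2 412.4 165.8] [514.5 413.7 165.7] [13. 10.  9.]
-125 24 [512.6 413.4 176. ] [514.6 415.1 175.4] [14. 12.  9.]
-115 28 [512.8 412.6 186.1] [513.5 413.9 185.5] [13. 14. 10.]
-105 23 [513.2 412.6 195.9] [514.6 414.7 195.5] [13. 10.  9.]
-95 27 [512.7 412.1 205.3] [514.3 415.1 205.5] [13. 12.  9.]
-85 27 [512.2 412.1 215.5] [513.4 414.4 215.4] [12. 13.  9.]
-75 26 [512.8 412.1 226. ] [513.7 412.1 225.7] [12.  8.  9.]
-65 19 [512.9 412.3 233.6] [514.9 413.8 234.2] [12. 13.  6.]
-55 167 [508.5 405.8 248.9] [515.  413.5 246.8] [53. 49.  8.]
-45 41 [512.1 409.7 256.3] [512.2 410.6 255.6] [24. 25. 10.]
-35 49 [511.4 408.5 265.1] [513.4 409.8 265.5] [21. 15. 10.]
```

View pics/chk3.png

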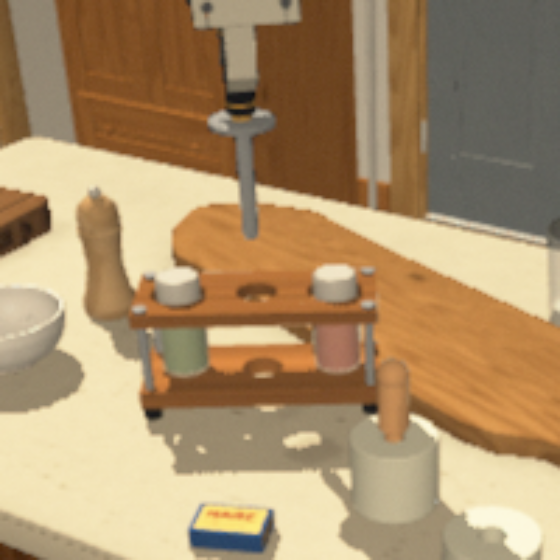

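In the same side view the shaft axis is at about (516, 417.5) and vertical; the rack axis is at about (516, 418.5). That is well inside the 10 mm clearance, so I'll lower with a 1 mm y trim.

step_arm --targets '[0, 0, 0.01, 0.15, 0, 0, 0, 0, 0, 0.01, 0.3, 0, 0, 0, 0, 0, 0.01, 0.45, 0, 0, 0, 0, 0, 0.01, 0.6, 0, 0, 0, 0, 0, 0.01, 0.75, 0, 0, 0, 0, 0, 0.01, 0.9, 0, 0, 0, 0, 0, 0.01, 1, 0, 0, 0, 0, 0, 0.01, 1, 0, 0, 0]'

```text
time: 7.8
tool_pos: [517.9, 418.4, 200.7]
tcp_rot: [-3.14, -0.001, 2.863]
contact_force: [0.4, -0.1, -1.7]
grip_width: 23.5
finger_force: 29.9
```

step_arm --targets '[0, 0, 0, 0.12, 0, 0, 0, 0, 0, 0, 0.24, 0, 0, 0, 0, 0, 0, 0.34, 0, 0, 0, 0, 0, 0, 0.38, 0, 0, 0, 0, 0, 0, 0.38, 0, 0, 0, 0, 0, 0, 0.38, 0, 0, 0]'

```text
time: 8.55
tool_pos: [518.4, 418.7, 164.2]
tcp_rot: [3.141, 0.001, 2.863]
contact_force: [0.6, 0.5, -2.2]
grip_width: 23.6
finger_force: 29.9
```

step_arm --targets '[0, 0, 0, 0.02, 0, 0, 0, 0, 0, 0, 0.04, 0, 0, 0, 0, 0, 0, 0.05, 0, 0, 0, 0, 0, 0, 0.05, 0, 0, 0]'

```text
time: 9.05
tool_pos: [518.1, 418.6, 158.6]
tcp_rot: [-3.142, -0.0, 2.863]
contact_force: [-0.6, 0.6, -1.8]
grip_width: 23.2
finger_force: 29.9
```

step_arm --targets '[0, 0, 0, 0.01, 0, 0, 0, 0, 0, 0, 0.015, 0, 0, 0, 0, 0, 0, 0.015, 0, 0, 0]'

```text
time: 9.43
tool_pos: [518.2, 418.6, 157.2]
tcp_rot: [3.142, -0.0, 2.863]
contact_force: [-0.1, -0.1, -2.4]
grip_width: 23.6
finger_force: 29.9
```

```bash
python3 - <<'E'
from h import *
o=bot.get_obs();p=o["tool_pos"];print(p,o["time"],o["contact_force"],o["moment"])
s,d=bot.capture("side")
cv2.imwrite("pics/chk4.png",cv2.resize(s[60:180,130:250],None,fx=4.5,fy=4.5,interpolation=2))
P=cloud("side",d);n=np.linalg.norm(P[...,:2]-p[:2],axis=-1);z=P[...,2]
m=(n<26)&(n>14)&(z>90)&(z<118);print(m.sum(),np.percentile(z[m],[10,50,90]))
E
```

```text
[518.16029568 418.57358639 157.22173898] 9.425 [-0.13921514 -0.09522111 -2.36441746] [ 0.02229073  0.00753899 -0.01404854]
115 [100.65238338 105.36130828 107.06945036]
```

View pics/chk4.png

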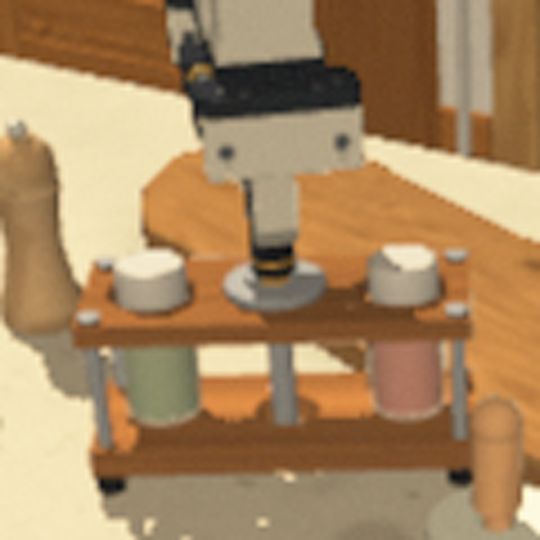

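The flange is at the deck, crop (275,285), and the shaft goes into the lower hole at (285,410). The force still shows the spindle's weight, so I'll ease down a little more until it is taken up.

step_arm --targets '[0, 0, 0, 0.005, 0, 0, 0, 0, 0, 0, 0.01, 0, 0, 0, 0, 0, 0, 0.01, 0, 0, 0]'

```text
time: 9.85
tool_pos: [518.3, 418.6, 156.9]
tcp_rot: [3.141, 0.001, 2.863]
contact_force: [-1.1, -0.1, 3.3]
grip_width: 23.4
finger_force: 29.9
```

The flange is seated: the vertical force went from −2.4 to +3.3 N. I'll release and retreat straight up.

step_arm --targets '[0.3, 0, 0, 0, 0, 0, 0, 0.45, 0, 0, 0, 0, 0, 0, 0.6, 0, 0, 0, 0, 0, 0, 0.6, 0, 0, 0, 0, 0, 0, 0.6, 0, 0, 0, 0, 0, 0]'

```text
time: 10.48
tool_pos: [518.2, 418.6, 156.2]
tcp_rot: [3.141, 0.0, 2.863]
contact_force: [0.1, 0.0, 1.2]
grip_width: 54.7
finger_force: 0.0
```

step_arm --targets '[0.6, 0, 0, -0.15, 0, 0, 0, 0.6, 0, 0, -0.4, 0, 0, 0, 0.6, 0, 0, -0.7, 0, 0, 0, 0.6, 0, 0, -1, 0, 0, 0, 0.6, 0, 0, -1, 0, 0, 0, 0.6, 0, 0, -1, 0, 0, 0]'

```text
time: 11.22
tool_pos: [517.9, 418.4, 255.9]
tcp_rot: [-3.141, -0.0, 2.863]
contact_force: [0.7, 0.9, -0.4]
grip_width: 55.6
finger_force: 0.0
```

```bash
python3 - <<'E'
from h import *
o=bot.get_obs();p=o["tool_pos"];print(p,o["time"],o["contact_force"],o["grip_width"])
s,d=bot.capture("side")
cv2.imwrite("pics/chk5.png",cv2.resize(s[60:180,130:250],None,fx=4.5,fy=4.5,interpolation=2))
P=cloud("side",d);n=np.linalg.norm(P[...,:2]-[517,418.5],axis=-1);z=P[...,2]
for a in (115,130,145,160,175): m=(n<20)&(abs(z-a)<6);print(a,m.sum(),np.median(P[m],0))
m=(n<20)&(z<215);print(z[m].max())
m=(n<26)&(n>14)&(z>90)&(z<118);print(m.sum(),np.percentile(z[m],[10,50,90]))
E
```

```text
[517.91739973 418.42868925 255.89014802] 11.225 [ 0.70877533  0.91590935 -0.44134055] 55.56817395315989
115 43 [512.26819966 410.25196728 116.71034626]
130 46 [513.34688528 410.56843133 130.18668015]
145 50 [511.69477029 410.56722096 144.89164246]
160 47 [511.05268309 409.58352434 160.0139528 ]
175 59 [511.50044025 410.79449386 175.60048756]
184.46909735104498
115 [100.17308465 105.0399097  106.52360045]
```

View pics/chk5.png

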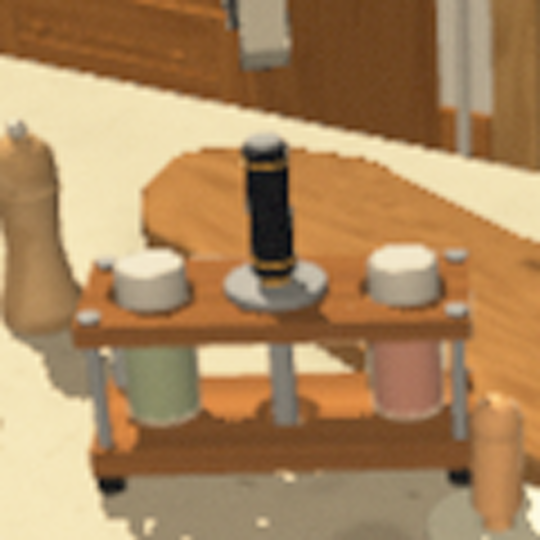

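The spindle stands upright, flange seated at crop (275,285), its top at z=184 as expected. The gripper is well clear and the muddler is still in its pot.

```bash
python3 -c "
from plant import bot
print(bot.close_job())"
```

```text
the job is handed in; nothing more can be done
None
```

The largest spindle is upright through both decks of the spice rack with its flange resting on the upper deck and the gripper clear; the muddler stayed in its pot, and the job was handed in at about 11 s.

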